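# Pack the last two eggs in the egg box and shut it

## Task

Two eggs are still lying on the worktop among the other food. Lay them in the two empty hollows of the open egg box without dropping them, each lying on its side with its pointed end towards the hinge as the hollow is shaped, then swing the lid over and press it fully shut. The two eggs that are in the box stay in their hollows, and the lemon and the garlic stay where they lie.

Things in the scene. Friction and masses are not known exactly. Their poses are not given: they have to be found in the camera images.
- egg_1: Hen's egg, brown shell, 64 mm long, 46 mm thick, 65 g, lying loose on the worktop, to be packed. Origin: middle of its thickest section, on its long axis (23 mm above the worktop when lying there). Its x axis runs along the egg to the pointed end, 37 mm ahead; the blunt end is 27 mm behind. It may be rolled by any angle about x. It rolls if nudged.
- egg_2: Hen's egg, brown shell, 64 mm long, 46 mm thick, 65 g, lying loose on the worktop, to be packed. Origin: middle of its thickest section, on its long axis (23 mm above the worktop when lying there). Its x axis runs along the egg to the pointed end, 37 mm ahead; the blunt end is 27 mm behind. It may be rolled by any angle about x. It rolls if nudged.
- egg_3: Hen's egg, brown shell, 64 mm long, 46 mm thick, 65 g, already lying in its hollow (back left), to stay there. Origin: middle of its thickest section, on its long axis (23 mm above the worktop when lying there). Its x axis runs along the egg to the pointed end, 37 mm ahead; the blunt end is 27 mm behind. It may be rolled by any angle about x. It rolls if nudged.
- egg_4: Hen's egg, brown shell, 64 mm long, 46 mm thick, 65 g, already lying in its hollow (front right), to stay there. Origin: middle of its thickest section, on its long axis (23 mm above the worktop when lying there). Its x axis runs along the egg to the pointed end, 37 mm ahead; the blunt end is 27 mm behind. It may be rolled by any angle about x. It rolls if nudged.
- egg_1_tip (a point): The pointed end of egg_1, on its long axis.
- egg_2_tip (a point): The pointed end of egg_2, on its long axis.
- egg_3_tip (a point): The pointed end of egg_3, on its long axis.
- egg_4_tip (a point): The pointed end of egg_4, on its long axis.
- egg_box: White plastic egg box fixed to the worktop, 152 mm (x) by 172 mm (y), with 2 x 2 egg-shaped hollows 14 mm deep in a flat deck 30 mm above the worktop; nothing of the box but its lid stands higher. Hollows 70 mm apart along x, 80 mm along y, with about 1 mm play. Origin: centre of its underside; x points to the hinge at its back, z up.
- hollow_front_left (a point): Middle of a lying egg's thickest section when that egg is home in the front left hollow seen from the robot, the hinge being at the back; 9 mm above the box's flat deck. Axes as the box's: x towards the hinge. Empty at the start.
- hollow_front_right (a point): Middle of a lying egg's thickest section when that egg is home in the front right hollow seen from the robot, the hinge being at the back; 9 mm above the box's flat deck. Axes as the box's: x towards the hinge. Holds egg_4 at the start.
- hollow_back_left (a point): Middle of a lying egg's thickest section when that egg is home in the back left hollow seen from the robot, the hinge being at the back; 9 mm above the box's flat deck. Axes as the box's: x towards the hinge. Holds egg_3 at the start.
- hollow_back_right (a point): Middle of a lying egg's thickest section when that egg is home in the back right hollow seen from the robot, the hinge being at the back; 9 mm above the box's flat deck. Axes as the box's: x towards the hinge. Empty at the start.
- egg_box_lid (a joint): Angle of the box's white lid: 0 shut, about 1.8 open and leaning back, stop at 2.0. The hinge is stiff: the lid stays wherever it is left and needs 1 to 2 N at its front edge to move. The lid is a shell 37 mm high, 152 mm from hinge to front edge, 172 mm wide; with the eggs home its top has about 3 mm of room over them. A 14 mm thumb tab sticks out of its front rim.
- lid_hinge (a point): Middle of the lid's hinge line, on the top back edge of the box, 30 mm above the worktop. The line runs along the box's y axis. Axes as the lid's own (as the box's when shut): x = 0 is the hinge, -x runs to the front edge, z is the outside.
- lid_edge (a point): Middle of the lid's front outer edge, the one farthest from the hinge: in the lid's axes 152 mm from the hinge along -x and 37 mm out (the outer face lies 37 mm, in the middle 38 mm, outside the hinge plane). It lies 67 mm above the worktop when the lid is shut.
- lemon: A lemon, 78 x 55 x 56 mm, yellow, lying loose on the worktop; not to be moved. Origin: centre of its underside.
- garlic: A bulb of garlic, 60 x 57 x 58 mm, whitish, standing loose on the worktop; not to be moved. Origin: centre of its underside.

How it is judged:
By the outcome, as a careful person would: the job done as asked, in the order asked, and still so for the second after the job is handed in, with the robot touching nothing.
It also fails if it takes over 72 s, if anything falls off the work surface, if the arm or the gripper's body presses on something with over 40 N, if the wrist force passes 120 N, or if a joint passes its speed limit or range.

## Robot

A 6-joint arm with a two-finger parallel gripper is mounted at the origin on a cart in front of the work surface, level with it; the furniture and walls round the work are solid. World frame = base frame: x ahead of the robot, y to its left, z up, the work surface at z = 0. Lengths are in m, angles in degrees, forces in N, time in s.
With the tool pointing down it reaches from about 0.4 to 0.825 m from the base axis. Payload 7 kg.
Tool frame: the origin (TCP) lies between the finger pads; the fingertips stand 25 mm ahead of it and the grasp point (between the pads) lies 6 mm ahead of it; z points along the fingers, y is the line along which they close (so a half turn about z gives the same grasp; the last joint's range is limited). The gripper opens to 88 mm and grips with 3 to 60 N. Pads are 19 mm wide; open, the fingers measure 130 mm over their backs; the gripper's body (78 mm by 193 mm) begins 47 mm behind the grasp point.
Start: joints at [-52.133, 20.546, 0.682, 0, -70.136, -16.507], TCP at [0.246, -0.629, 0.252] pointing down, gripper open.
Joint ranges: [-176.03, 176.03], [-82.01, 121.73], [-58.28, 71.71], [-173.87, 95.51], [-174.79, -0.11], [-173.66, 173.66]. Speed limits (degrees/s): [136.94, 136.94, 172.46, 180, 180, 180].

## Interface

Orientations are given as [roll, pitch, yaw] about the fixed x, y, z axes, in that order (R = Rz(yaw) Ry(pitch) Rx(roll)).
In Python, from plant import ctrl, optics, job gives the robot as it stands (ctrl), with the cameras (optics) and the job (job).
- The arm moves only by the shell command python3 drive.py 'ROWS'. ROWS is one flat JSON list of numbers that holds 1 to 8 rows one after another, with no inner brackets; each row has 5 numbers: dx, dy, dz in normalised numbers (1 is 0.8 m), then a turn about the tool's z in parts of the range, where 1.0 means 120 degrees, then the finger opening in m; each row is the pose to reach, as a shift and turn from the pose commanded when the command began, along the tool's axes at that moment; what a row does not reach only later rows make up. A row lasts 1/8 s, in which the tool goes at most 0.0625 m and 10.7 degrees, less where a joint would pass 70% of its speed; a pose out of reach is approached as far as the arm can. The fingers move at their own pace and stop on an object; the grip force is fixed at half the most. Time passes only in rows, so rows that do not move let the fingers close. It prints the time, the measured TCP pose, the force, the opening and the grip force at its end. A shift or turn number past 1, either way, is cut back to 1. Input that does not fit is refused with a message, and nothing moves.
- ctrl.get_obs(): the state, without advancing time (a new reading comes with each control period).
- optics.snapshot(name): name is "scene" or "side" or "wrist"; returns a dict with "frame" (384x512x3 uint8, red, green, blue), "z_map" (384x512 float32, m along the optical axis (not along the pixel's ray), 0 where there is no reading), "fovy" (degrees; the focal length in pixels is half the picture's height over the tangent of half this angle, whatever the lens; pixels are square), "cx", "cy" (the principal point, pixels), "R" (3x3) and "t" (3): a world point X has camera coordinates R X + t; the wrist camera has in their place "T_tool_cam" (4x4, takes a point from camera to tool coordinates, whose origin is the TCP and whose axes are the flange's). Camera axes: x right, y down, z forward; pixel columns grow to the right and rows downward; lengths in m; the calibration is good to about 2 mm. The wrist camera is an equidistant fisheye: a pixel r from the principal point sees the ray r / f radians off the axis. A picture is of the moment at which its call begins: read the wrist's pose just before it.
- job.close_job(): hands the job in; it is judged then, once.
The state is a dict: "clock": time; "joint_pos": joint angles; "qvel": joint speeds; "tau": joint torques, N m; "tool_pos": TCP position; "orientation": TCP orientation; "force": force on the tool from outside, world axes, zero at the start; "moment": the same for the moment, N m; "opening": finger opening in m; "gripper_force": force on a finger pad.
Only numpy, scipy, OpenCV 4.12 (cv2) and the standard library are available. Lean on these libraries where they do the work, as an engineer would, in place of code of your own. Each camera call takes 0.05 s, during which the arm holds its last target. There are 200 camera calls.

## Working session

There is one attempt and no reset: what is moved stays moved. The work goes in short steps, Python scripts to look and compute and a shell command to move; the robot and the scene stay as the last step left them, time stands still between calls to the robot, and variables do not carry over. Pictures are saved under pics/ and viewed, at most 10 in all, crops included, and the job is handed in when it is done.

```bash
ls; mkdir -p pics
python3 - <<'E'
from plant import ctrl, optics, job
import cv2,numpy as np
o=ctrl.get_obs();print(o)
for n in("scene","side"):
    s=optics.snapshot(n);cv2.imwrite(f"pics/{n}0.png",s["frame"][...,::-1])
    np.savez(f"pics/{n}0.npz",**s);print(n,s["fovy"],s["cx"],s["cy"],s["R"],s["t"])
E
```

```text
drive.py
pics
plant.py
{'clock': 0.0, 'joint_pos': array([-5.21340034e+01,  2.05918458e+01,  6.34500591e-01, -1.95515410e-02,
       -7.01349814e+01, -1.65069734e+01]), 'qvel': array([ 0.04631807,  0.02025209,  0.01398167,  0.11386075,  0.00469776,
       -0.01909267]), 'tau': array([-6.37036428e-04, -5.82716954e+01,  2.93052721e+01,  6.99712291e+00,
        6.82882121e-03, -1.67053158e-04]), 'tool_pos': array([ 0.24566292, -0.62824106,  0.25062532]), 'orientation': array([ 1.79906256e+02, -8.61324481e-03, -1.58647628e+02]), 'force': array([-0.40440042, -0.04304399,  0.01423022]), 'moment': array([0.05237351, 0.0642297 , 0.03428842]), 'gripper_force': 0.0, 'opening': 0.08769447575082273}
scene 54.27454828482135 248.85842807909194 191.9498373836766 [[ 0.77023159 -0.63774021  0.0055432 ]
 [-0.41705744 -0.51023926 -0.75214293]
 [ 0.48250015  0.57701241 -0.65897669]] [-0.36812667  0.27313395  0.73051562]
side 53.685303699056206 255.87765602748158 191.15463853133244 [[ 0.98668164 -0.16259833  0.00459587]
 [-0.05762864 -0.37584511 -0.92488885]
 [ 0.15211272  0.912306   -0.38020979]] [-0.50394285  0.10155187  0.77710424]
```

View pics/scene0.png

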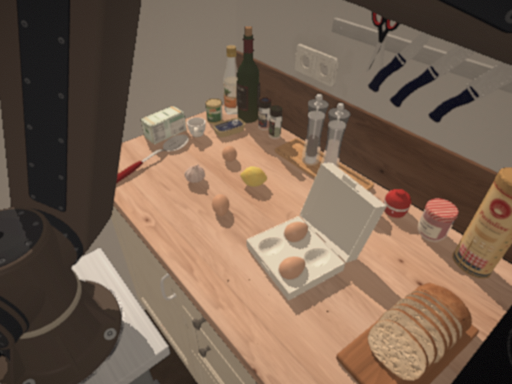

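View pics/side0.png

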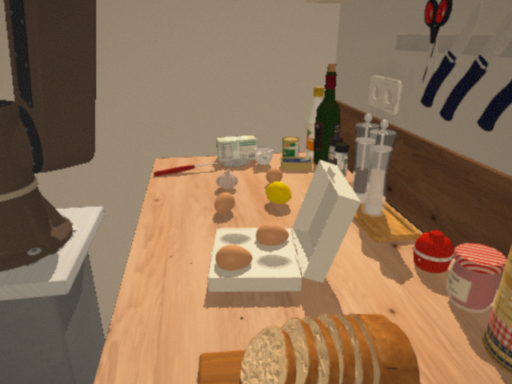

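The scene view shows the box at about (300,250). The loose eggs are at (221,205) and (230,155), the lemon at (254,177) and the garlic at (195,176). Eggs 3 and 4 sit at (296,230) and (292,267). Next I turn these into metric positions.

```bash
cat > h.py <<'E'
import numpy as np, cv2
from scipy.optimize import least_squares
from scipy.spatial.transform import Rotation as Rot
def cloud(s,pose=None):
    h,w=s["z_map"].shape; f=h/2/np.tan(np.radians(float(s["fovy"]))/2)
    v,u=np.mgrid[:h,:w]; z=s["z_map"].astype(float); x=(u-s["cx"])/f; y=(v-s["cy"])/f
    if pose is not None:
        r=np.hypot(x,y)+1e-9; k=np.tan(np.clip(r,0,1.4))/r; x=x*k; y=y*k
    P=np.stack([x*z,y*z,z],-1)
    if pose is None: W=(P-s["t"])@s["R"]
    else:
        T=s["T_tool_cam"]; W=(P@T[:3,:3].T+T[:3,3])@Rot.from_euler("xyz",pose[1],degrees=True).as_matrix().T+pose[0]
    W[(z<=0)]=np.nan
    return W
def fitegg(P,z=0.023):
    """P Nx3 surface points; returns best two (cost, x,y,z,yaw)"""
    out=[]; c=P[:,:2].mean(0)
    for y0 in range(0,360,45):
        def res(p):
            d=P-[p[0],p[1],p[3]]; cy,sy=np.cos(p[2]),np.sin(p[2])
            l=d[:,0]*cy+d[:,1]*sy; t=-d[:,0]*sy+d[:,1]*cy; a=np.where(l>0,.037,.027)
            q=np.sqrt((l/a)**2+(t/.023)**2+(d[:,2]/.023)**2)
            return np.append((q-1)*np.linalg.norm(d,axis=1)/np.maximum(q,.3),(p[3]-z)*20)
        r=least_squares(res,[*c,np.radians(y0),z],loss="soft_l1",f_scale=.002)
        out.append((np.sqrt(np.mean(r.fun[:-1]**2))*1e3,*r.x[:2].round(4),r.x[3].round(4),round(np.degrees(r.x[2])%360,1)))
    out.sort(); return [o for i,o in enumerate(out) if i==0 or abs((o[4]-out[0][4]+180)%360-180)>30][:2]
def brown(s):
    hsv=cv2.cvtColor(s["frame"],cv2.COLOR_RGB2HSV); return hsv
E
python3 - <<'E'
from h import *
S={n:np.load(f"pics/{n}0.npz") for n in("scene","side")}
W={n:cloud(S[n]) for n in S}
for n,px in dict(scene=dict(e1=(221,205),e2=(230,155),lem=(254,177),gar=(195,176),e3=(296,230),e4=(292,267),deck=(268,245),ltop=(323,172),ltopR=(380,207)),side=dict(e1=(225,203),e2=(274,176),lem=(278,193),gar=(228,181),e3=(272,235),e4=(234,258))).items():
    for k,(u,v) in px.items(): print(n,k,W[n][v,u].round(3),S[n]["frame"][v,u])
for n in W:
    w=W[n].reshape(-1,3); 
    d=w[(abs(w[:,2]-.03)<.003)&(w[:,0]>.3)&(w[:,1]<.1)&(w[:,1]>-.4)]
    print(n,len(d),np.nanpercentile(d,[1,50,99],axis=0).round(3).tolist())
E
```

```text
scene e1 [0.435 0.059 0.038] [156 114  87]
scene e2 [0.587 0.221 0.034] [147 108  83]
scene lem [0.568 0.087 0.044] [161 133  72]
scene gar [0.452 0.204 0.033] [150 125 110]
scene e3 [ 0.506 -0.135  0.058] [160 119  92]
scene e4 [ 0.425 -0.204  0.058] [158 117  92]
scene deck [ 0.45  -0.104  0.02 ] [158 144 124]
scene ltop [ 0.625 -0.095  0.144] [147 134 116]
scene ltopR [ 0.601 -0.265  0.169] [158 144 126]
side e1 [0.447 0.052 0.031] [153 103  66]
side e2 [0.597 0.215 0.031] [162 112  74]
side lem [0.577 0.074 0.039] [174 142   0]
side gar [0.468 0.199 0.029] [161 131 110]
side e3 [ 0.517 -0.146  0.049] [160 111  73]
side e4 [ 0.438 -0.216  0.051] [159 110  72]
scene 3532 [[0.396, -0.35, 0.027], [0.492, -0.166, 0.031], [0.857, 0.079, 0.033]]
side 3769 [[0.399, -0.354, 0.027], [0.51, -0.187, 0.03], [0.858, 0.074, 0.033]]
```

Run:
```python
from h import *
S={n:np.load(f"pics/{n}0.npz") for n in("scene","side")}
W={n:cloud(S[n]) for n in S}
A=np.concatenate([w.reshape(-1,3) for w in W.values()]); C=np.concatenate([cv2.cvtColor(np.ascontiguousarray(S[n]["frame"]),cv2.COLOR_RGB2HSV).reshape(-1,3) for n in S]).astype(int)
L=np.repeat([0,1],384*512)
for k,c,z in(("e1",(.447,.047),.023),("e2",(.6,.205),.023),("e3",(.515,-.145),.039),("e4",(.435,-.215),.039)):
    for l in (0,1,None):
        m=(np.hypot(A[:,0]-c[0],A[:,1]-c[1])<.05)&(A[:,2]>(.012 if z<.03 else .036))
        if l is not None: m&=L==l
        print(k,l,m.sum(),fitegg(A[m],z))
for n in W:
    w=W[n]; img=np.zeros((600,600),np.uint8); m=(abs(w[...,2]-.03)<.004)&(C.reshape(2,384,512,3)[list(W).index(n)][...,1]<60)
    p=w[m]; p=p[(p[:,0]>.35)&(p[:,0]<.62)&(p[:,1]<-.05)&(p[:,1]>-.33)]
    print(n,len(p),cv2.minAreaRect((p[:,:2]*1000).astype(np.float32)))
```

```text
e1 0 289 [(np.float64(1.502699727986765), np.float64(0.4467), np.float64(0.0816), np.float64(0.023), np.float64(236.9)), (np.float64(1.8942156723660197), np.float64(0.4425), np.float64(0.0749), np.float64(0.0229), np.float64(55.8))]
e1 1 317 [(np.float64(1.4133801871036467), np.float64(0.4482), np.float64(0.0782), np.float64(0.0216), np.float64(237.8)), (np.float64(1.7488760854119492), np.float64(0.4433), np.float64(0.0712), np.float64(0.0213), np.float64(50.8))]
e1 None 606 [(np.float64(1.8384405768724568), np.float64(0.4473), np.float64(0.0794), np.float64(0.0222), np.float64(239.1)), (np.float64(2.077668507717217), np.float64(0.4431), np.float64(0.0724), np.float64(0.0219), np.float64(53.5))]
e2 0 180 [(np.float64(1.4970218091855623), np.float64(0.5984), np.float64(0.2425), np.float64(0.0235), np.float64(58.3)), (np.float64(1.8298992810463095), np.float64(0.6017), np.float64(0.2503), np.float64(0.0246), np.float64(243.5))]
e2 1 192 [(np.float64(1.488221006880994), np.float64(0.5993), np.float64(0.2396), np.float64(0.0229), np.float64(68.1)), (np.float64(1.7227225887033135), np.flo
[... 1262 characters left out ...]
 638 [(np.float64(0.9004111597779629), np.float64(0.4339), np.float64(-0.195), np.float64(0.0382), np.float64(355.7)), (np.float64(1.206617616990219), np.float64(0.4421), np.float64(-0.195), np.float64(0.0385), np.float64(182.9))]
e4 None 1096 [(np.float64(1.2086501903518971), np.float64(0.4324), np.float64(-0.1935), np.float64(0.0388), np.float64(348.0)), (np.float64(1.5336024609990542), np.float64(0.4396), np.float64(-0.1949), np.float64(0.0389), np.float64(170.2))]
scene 3176 ((495.8830871582031, -162.4183349609375), (172.66055297851562, 193.93890380859375), 81.48661041259766)
side 1627 ((498.86688232421875, -164.35533142089844), (168.36749267578125, 188.5807647705078), 81.92974853515625)
```

Units first: shifts go in shares of 0.8 m and turns go in shares of 120 degrees. So 0.42 m / 0.8 = 0.525, 0.38 m / 0.8 = 0.475, -69 degrees / 120 = -0.575.

```bash
python3 drive.py '[-0.0563,0.05,0,-0.0892,0.088,-0.1125,0.1,0,-0.1783,0.088,-0.125,0.175,0,-0.2675,0.088,-0.125,0.25,0,-0.3567,0.088,-0.125,0.325,0,-0.4458,0.088,-0.125,0.4,0,-0.535,0.088,-0.125,0.475,0,-0.575,0.088,-0.125,0.525,0,-0.575,0.088]'
```

```text
clock: 1.1
tool_pos: [0.1843, -0.1999, 0.2511]
orientation: [-180.0, 0.0, -89.6]
force: [1.5, 1.2, 0.7]
opening: 0.0878
gripper_force: 0.0
```

Converted, -0.31 m / 0.8 = -0.3875, -0.27 m / 0.8 = -0.3375.

```bash
python3 drive.py '[-0.0563,-0.05,0,0,0.088,-0.1125,-0.1,0,0,0.088,-0.1688,-0.15,0,0,0.088,-0.225,-0.2,0,0,0.088,-0.2813,-0.25,0,0,0.088,-0.3375,-0.3063,0,0,0.088,-0.3875,-0.35,0,0,0.088,-0.3875,-0.35,0,0,0.088]'
cat >> h.py <<'E'
def wshot(name):
    from plant import ctrl, optics, job
    o=ctrl.get_obs(); s=optics.snapshot("wrist"); cv2.imwrite(f"pics/{name}.png",s["frame"][...,::-1])
    return s,cloud(s,(o["tool_pos"],o["orientation"])),o
def near(W,c,r,z0): 
    A=W.reshape(-1,3); return A[(np.hypot(A[:,0]-c[0],A[:,1]-c[1])<r)&(A[:,2]>z0)]
E
python3 - <<'E'
from h import *
s,W,o=wshot("w1"); print(o["tool_pos"],o["orientation"],s["fovy"],s["T_tool_cam"].round(3).tolist())
for k,c in(("e1",(.447,.08)),("e2",(.6,.242)),):
    P=near(W,c,.05,.014); print(k,len(P),[tuple(map(float,x)) for x in fitegg(P)] if len(P)>30 else 0)
E
```

```text
clock: 2.1
tool_pos: [0.4657, 0.113, 0.2502]
orientation: [179.9, -0.1, -89.5]
force: [-0.0, -0.5, -0.9]
opening: 0.0875
gripper_force: 0.0
[0.46571567 0.11302525 0.25018509] [ 1.79890222e+02 -9.03618870e-02 -8.95426465e+01] 65.70646984690485 [[-0.001, -0.967, -0.256, 0.07], [1.0, -0.0, -0.001, 0.0], [0.001, -0.256, 0.967, -0.133], [0.0, 0.0, 0.0, 1.0]]
e1 37560 [(52.97188195997741, 0.4515, 0.0955, 0.3161, 186.3), (53.01806134059418, 0.4419, 0.0956, 0.3166, 355.4)]
e2 0 0
```

View pics/w1.png

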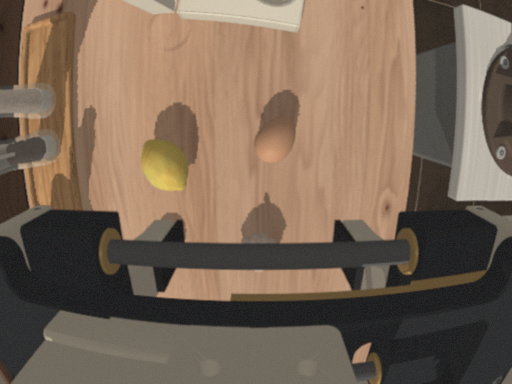

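The wrist view shows egg_1 at (275,140), the lemon at (164,165), and the box edge along the top. The gripper covers the lower half, so I filter those points out by height.

```bash
sed -i 's/\&(A\[:,2\]>z0)\]/\&(A[:,2]>z0)\&(A[:,2]<.075)]/' h.py
python3 - <<'E'
from h import *
s,W,o=wshot("w2")
np.savez("pics/w2.npz",W=W)
P=near(W,(.447,.08),.05,.014); print(len(P),P.mean(0),[tuple(map(float,x)) for x in fitegg(P)])
A=W.reshape(-1,3); t=A[(abs(A[:,2])<.012)&(np.hypot(A[:,0]-.447,A[:,1]-.08)<.12)]; print("table z",np.median(t[:,2]))
print(W[165,164],"lemon")
im=cv2.resize(s["frame"][80:190,220:330],None,fx=5,fy=5,interpolation=cv2.INTER_CUBIC); cv2.imwrite("pics/w2c.png",im[...,::-1])
E
```

```text
1469 [0.44583477 0.07136012 0.03783694] [(0.9570154285968472, 0.4483, 0.0782, 0.0219, 238.1), (1.3027685321708358, 0.4447, 0.0725, 0.022, 57.7)]
table z -0.00024341879145051148
[0.57403007 0.09861199 0.05162504] lemon
```

View pics/w2c.png

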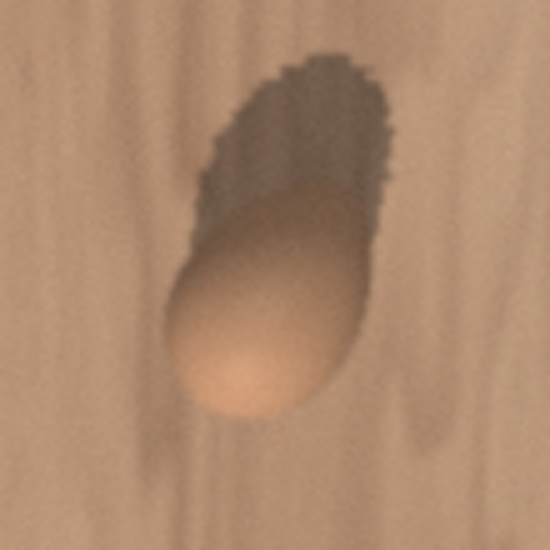

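Egg_1 is at (0.448, 0.078). Its pointed end faces up-right in the crop at about (330,190), which matches the fitted yaw of 238°. I descend on it.

Converted, 0.208 m / 0.8 = 0.26, 0.13 m / 0.8 = 0.1625, 32.5 degrees / 120 = 0.2708.

```bash
python3 drive.py '[0.015,0.0075,0.05,0.075,0.088,0.03,0.015,0.1,0.15,0.088,0.0425,0.0225,0.1375,0.225,0.088,0.0433,0.0221,0.1625,0.2708,0.088,0.0433,0.0221,0.2,0.2708,0.088,0.0433,0.0221,0.2375,0.2708,0.088,0.0433,0.0221,0.26,0.2708,0.088,0.0433,0.0221,0.26,0.2708,0.088]'; python3 -c "
from plant import ctrl, optics, job
o=ctrl.get_obs();print(o['joint_pos'].round(1),o['tool_pos'])"
```

```text
clock: 3.2
tool_pos: [0.4453, 0.0748, 0.0431]
orientation: [179.9, -0.1, -122.2]
force: [0.7, 0.4, 0.4]
opening: 0.0874
gripper_force: 0.0
[ 34.7  14.6 -41.6  -0.  -34.  -66.8] [0.44529895 0.07481241 0.04309024]
```

Converted, -0.0045 m / 0.8 = -0.0056, 0.001 m / 0.8 = 0.0013.

```bash
python3 drive.py '[-0.0056,0,0.0013,0,0.088,-0.0056,0,0.0013,0,0.088,-0.0056,0,0.0013,0,0.04,-0.0056,0,0.0013,0,0.04,-0.0056,0,0.0013,0,0.04,-0.0056,0,0.0013,0,0.04,-0.0056,0,0.0013,0,0.04,-0.0056,0,0.0013,0,0.04]'
```

```text
clock: 4.2
tool_pos: [0.449, 0.0798, 0.0426]
orientation: [180.0, -0.0, -122.1]
force: [-0.0, -0.2, 0.4]
opening: 0.0445
gripper_force: 30.0
```

Converted, 0.212 m / 0.8 = 0.265, -0.16 m / 0.8 = -0.2, -60 degrees / 120 = -0.5.

```bash
python3 drive.py '[0,0,-0.025,0,0.04,0,0,-0.0875,0,0.04,0,0,-0.15,-0.0833,0.04,0.0625,-0.0088,-0.175,-0.1667,0.04,0.125,-0.0175,-0.2,-0.25,0.04,0.1875,-0.025,-0.2,-0.3333,0.04,0.2375,-0.0313,-0.2,-0.4167,0.04,0.265,-0.035,-0.2,-0.5,0.04]' && python3 drive.py '[0,0,0,-0.0833,0.04,0,0,0,-0.1667,0.04,0,0,0,-0.25,0.04,0,0,0,-0.3333,0.04,0,0,0,-0.4167,0.04,0,0,0,-0.4467,0.04,0,0,0,-0.4467,0.04]'
python3 - <<'E'
from h import *
s,W,o=wshot("w3"); np.savez("pics/w3.npz",W=W)
print(o["tool_pos"],o["orientation"],o["joint_pos"].round(1),o["opening"])
for k,c in(("e3",(.514,-.125)),("e4",(.433,-.194))):
    P=near(W,c,.045,.036); print(k,len(P),[tuple(map(float,x)) for x in fitegg(P,.039)])
E
```

```text
clock: 5.2
tool_pos: [0.3585, -0.116, 0.2026]
orientation: [-180.0, 0.0, -61.9]
force: [-0.2, 0.6, -0.8]
opening: 0.0446
gripper_force: 30.0
clock: 6.08
tool_pos: [0.3596, -0.1146, 0.2024]
orientation: [-180.0, 0.0, -8.6]
force: [-0.1, -0.7, 0.3]
opening: 0.0443
gripper_force: 30.0
[ 0.35960509 -0.11459885  0.2024216 ] [-1.79995998e+02  1.95091564e-02 -8.57861612e+00] [ 12.9  -6.8 -38.1  -0.  -58.7  68.6] 0.04430495379812514
e3 2056 [(0.7076733493293589, 0.5144, -0.1268, 0.0382, 351.5), (1.1953687451028454, 0.5209, -0.1279, 0.0382, 170.9)]
e4 2158 [(0.6797600550056774, 0.4329, -0.1955, 0.0381, 350.6), (1.0728043659071909, 0.4395, -0.1966, 0.0382, 170.0)]
```

View pics/w3.png

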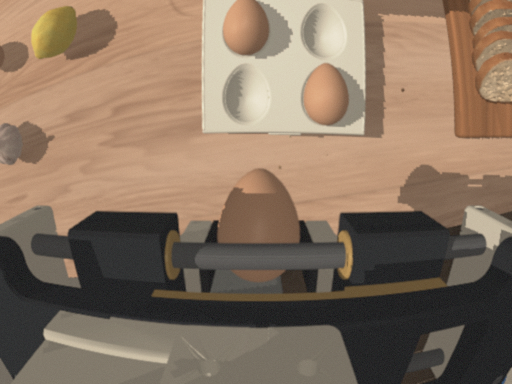

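The picture shows the held egg at (259,225) with its point up towards the box. The empty front-left hollow is at (247,95), eggs 3 and 4 are at (246,27) and (326,95), and the empty back-right hollow is at (325,32). Next I fit the held egg's pose in the hand.

```bash
cat >> h.py <<'E'
def held(s,W,o):
    "free 3-D egg fit of what is in the hand"
    hsv=cv2.cvtColor(np.ascontiguousarray(s["frame"]),cv2.COLOR_RGB2HSV).astype(int)
    m=(hsv[...,1]>70)&(abs(W[...,0]-o["tool_pos"][0])<.06)&(abs(W[...,1]-o["tool_pos"][1])<.06)&(W[...,2]>.1)&(W[...,2]<o["tool_pos"][2]+.02)
    m[:150]=0; m[232:]=0
    m=cv2.erode(m.astype(np.uint8),np.ones((3,3)))>0
    R=Rot.from_euler("xyz",o["orientation"],degrees=True).as_matrix(); P=(W[m]-o["tool_pos"])@R
    best=[]
    for sg in(1,-1):
        def res(p):
            d=(P-p[:3])@Rot.from_euler("zy",p[3:]).as_matrix(); l=d[:,0]*sg
            a=np.where(l>0,.037,.027); q=np.sqrt((l/a)**2+(d[:,1]/.023)**2+(d[:,2]/.023)**2)
            return np.append((q-1)*np.linalg.norm(d,axis=1)/np.maximum(q,.3),[p[1]*3,0])
        r=least_squares(res,[0,0,.018,0,0],loss="soft_l1",f_scale=.002); best.append((sg,len(P),np.sqrt(np.mean(r.fun**2))*1e3,r.x[:3].round(4),np.degrees(r.x[3:]).round(1)))
    return best
E
python3 - <<'E'
from h import *
s,W,o=wshot("w4"); print(held(s,W,o))
E
```

```text
[(1, 3447, np.float64(0.5730284779690185), array([0.0025, 0.0012, 0.0198]), array([  2.2, -13.8])), (-1, 3447, np.float64(0.6658744994292283), array([0.0151, 0.0018, 0.0266]), array([  2.1, -43.1]))]
```

```bash
cat > f.py <<'E'
from h import *
def fit3(P,c,yaw,z,pitchfree=True):
    def res(p):
        d=(P-p[:3])@Rot.from_euler("zy",[p[3],p[4]*pitchfree]).as_matrix(); l=d[:,0]
        a=np.where(l>0,.037,.027); q=np.sqrt((l/a)**2+(d[:,1]/.023)**2+(d[:,2]/.023)**2)
        return (q-1)*np.linalg.norm(d,axis=1)/np.maximum(q,.3)
    r=least_squares(res,[*c,z,np.radians(yaw),0],loss="soft_l1",f_scale=.002)
    return len(P),round(np.sqrt(np.mean(r.fun**2))*1e3,2),r.x[:3].round(4),np.degrees(r.x[3:]).round(1)
E
python3 - <<'E'
from f import *
from plant import ctrl, optics, job
W3=np.load("pics/w3.npz")["W"]
for c in((.514,-.126),(.433,-.195)): print("w3",fit3(near(W3,c,.045,.036),c,-9,.039))
o=ctrl.get_obs(); c=o["tool_pos"]
for n in("scene","side"):
    s=optics.snapshot(n); W=cloud(s); cv2.imwrite(f"pics/{n}5.png",s["frame"][...,::-1]); A=W.reshape(-1,3)
    for q in((.514,-.126),(.433,-.195)): print(n,fit3(near(W,q,.045,.036),q,-9,.039))
    hsv=cv2.cvtColor(np.ascontiguousarray(s["frame"]),cv2.COLOR_RGB2HSV).reshape(-1,3).astype(int)
    m=(np.hypot(A[:,0]-c[0],A[:,1]-c[1])<.05)&(abs(A[:,2]-c[2]+.02)<.03)&(hsv[:,1]>75)
    print(n,"held",fit3(A[m],c[:2],-9,c[2]-.02),c)
    v,u=np.divmod(np.where(m)[0],512); print(u.min(),u.max(),v.min(),v.max())
    im=cv2.resize(s["frame"][max(0,v.min()-25):v.max()+25,max(0,u.min()-35):u.max()+35],None,fx=5,fy=5,interpolation=cv2.INTER_CUBIC)
    cv2.imwrite(f"pics/{n}5c.png",im[:600,:800,::-1])
E
```

```text
w3 (2056, np.float64(0.63), array([ 0.5154, -0.127 ,  0.0385]), array([-8.5,  6.8]))
w3 (2158, np.float64(0.62), array([ 0.4343, -0.1956,  0.0384]), array([-10.1,   6.7]))
scene (363, np.float64(1.09), array([ 0.5139, -0.1237,  0.0397]), array([-3. ,  5.8]))
scene (454, np.float64(1.05), array([ 0.4327, -0.1923,  0.0394]), array([-5.2,  5.3]))
scene held (180, np.float64(2.6), array([ 0.3583, -0.1096,  0.1858]), array([ 69. , -65.2])) [ 0.35971056 -0.11460413  0.20248133]
224 242 195 227
side (491, np.float64(0.97), array([ 0.5158, -0.1268,  0.0381]), array([-2.8,  4.9]))
side (638, np.float64(0.91), array([ 0.4348, -0.1954,  0.0382]), array([-2.3,  6.2]))
side held (498, np.float64(5.04), array([ 0.3629, -0.1178,  0.1827]), array([ 6.3, 12.7])) [ 0.35971056 -0.11460413  0.20248133]
167 204 152 178
```

View pics/side5c.png

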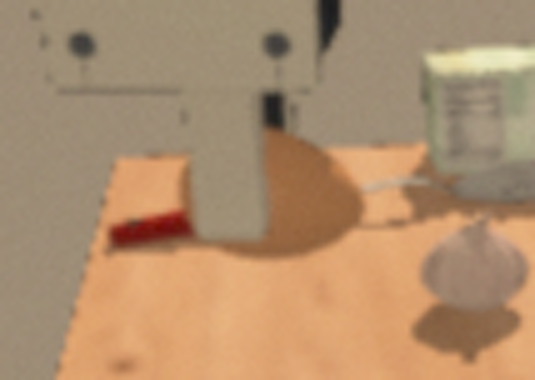

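The side crop shows egg_1 gripped nearly level, with its tip at (362,205) and its blunt end at (182,195). Next I move over the front-left hollow.

Converted, 0.1275 m / 0.8 = 0.1594, 0.0834 m / 0.8 = 0.1043, -1 degrees / 120 = -0.0083.

```bash
python3 drive.py '[0.05,-0.0075,0.025,-0.0083,0.04,0.1043,-0.0154,0.0625,-0.0083,0.04,0.1043,-0.0154,0.1,-0.0083,0.04,0.1043,-0.0154,0.1313,-0.0083,0.04,0.1043,-0.0154,0.15,-0.0083,0.04,0.1043,-0.0154,0.1594,-0.0083,0.04,0.1043,-0.0154,0.1594,-0.0083,0.04]'
python3 - <<'E'
from f import *
s,W,o=wshot("w6"); print(o["tool_pos"],o["orientation"],o["force"])
for c in((.514,-.126),(.433,-.195)): 
  P=near(W,c,.045,.036)
  if len(P)>300: print("e",fit3(P,c,-9,.039))
E
```

```text
clock: 7.15
tool_pos: [0.4441, -0.1148, 0.0749]
orientation: [180.0, 0.0, -7.6]
force: [0.5, -0.1, -0.8]
opening: 0.0445
gripper_force: 30.0
[ 0.44408469 -0.11484586  0.07487935] [ 1.79984850e+02  4.20991228e-02 -7.55646264e+00] [ 0.46964256 -0.06474425 -0.80342399]
e (8322, np.float64(7.11), array([ 0.5079, -0.1258,  0.0382]), array([-8.4, -9.9]))
e (1933, np.float64(5.07), array([ 0.4341, -0.1942,  0.0389]), array([-16.7,   7.7]))
```

Position is as wanted. I lower in small steps and watch the force.

Converted, 0.014 m / 0.8 = 0.0175, 0.011 m / 0.8 = 0.0138.

```bash
python3 drive.py '[0,0,0.0075,0,0.04,0,0,0.0138,0,0.04,0,0,0.0175,0,0.04,0,0,0.0175,0,0.04]'
```

```text
clock: 7.7
tool_pos: [0.4437, -0.1148, 0.0609]
orientation: [180.0, 0.1, -7.5]
force: [-3.5, 1.4, 3.2]
opening: 0.0447
gripper_force: 30.0
```

```bash
python3 - <<'E'
from plant import ctrl, optics, job
o=ctrl.get_obs();print(o["tool_pos"],o["force"],o["moment"])
E
python3 drive.py '[0,0,0.0019,0,0.04,0,0,0.0031,0,0.04,0,0,0.0031,0,0.04]'
```

```text
[ 0.44373533 -0.11484342  0.06093672] [-3.50887927  1.43069449  3.20380665] [ 0.41561448  1.07312559 -0.01377238]
clock: 8.07
tool_pos: [0.4433, -0.1149, 0.0585]
orientation: [180.0, 0.1, -7.6]
force: [-4.4, 0.9, 5.1]
opening: 0.0448
gripper_force: 30.0
```

Converted, -0.12 m / 0.8 = -0.15, -0.06 m / 0.8 = -0.075.

```bash
python3 drive.py '[-0.0013,0,0,0,0.048,-0.0013,0,0,0,0.052,-0.0013,0,0,0,0.058,-0.0013,0,0,0,0.058,-0.0013,0,-0.025,0,0.058,-0.0013,0,-0.075,0,0.058,-0.0013,0,-0.15,0,0.058]' && python3 drive.py '[-0.0375,0,0,0,0.088,-0.1125,0,0,0,0.088,-0.1125,0,0,0,0.088]'
python3 - <<'E'
from f import *
s,W,o=wshot("w7"); np.savez("pics/w7.npz",W=W); print(o["tool_pos"],o["orientation"],o["force"])
for c in((.514,-.126),(.433,-.195),(.445,-.1165)): print("e",fit3(near(W,c,.036,.036),c,-9,.039),fitegg(near(W,c,.036,.036),.039))
E
```

```text
clock: 8.95
tool_pos: [0.4421, -0.1148, 0.1787]
orientation: [179.9, 0.2, -7.5]
force: [2.9, -0.0, 0.1]
opening: 0.058
gripper_force: 0.0
clock: 9.32
tool_pos: [0.3503, -0.103, 0.1785]
orientation: [-179.9, -0.0, -7.5]
force: [0.7, -0.6, 0.3]
opening: 0.0823
gripper_force: 0.0
[ 0.35025666 -0.10301387  0.17850201] [-1.79928950e+02 -2.16999788e-02 -7.53703697e+00] [ 0.7406524  -0.56266144  0.28208695]
e (1674, np.float64(1.34), array([ 0.5148, -0.1269,  0.0384]), array([-8.6, -0.6])) [(np.float64(1.3457834890248843), np.float64(0.5149), np.float64(-0.1269), np.float64(0.0385), np.float64(351.4)), (np.float64(1.3492565904113238), np.float64(0.5233), np.float64(-0.1281), np.float64(0.0395), np.float64(171.7))]
e (2465, np.float64(0.6), array([ 0.4343, -0.1957,  0.0384]), array([-10.9,   6.4])) [(np.float64(0.6672049955778475), np.float64(0.4331), np.float64(-0.1955), np.float64(0.0381), np.float64(349.7)), (np.float64(1.0755673161325583), np.float64(0.4396), np.float64(-0.1967), np.float64(0.0382), np.float64(169.7))]
e (2631, np.float64(0.59), array([ 0.4459, -0.1165,  0.0384]), array([-8.7,  8.2])) [(np.float64(0.6862031463590822), np.float64(0.4443), np.float64(-0.1162), np.float64(0.038), np.float64(351.1)), (np.float64(1.1000138750350759), np.float64(0.4508), np.float64(-0.1173), np.float64(0.0381), np.float64(170.6))]
```

View pics/w7.png

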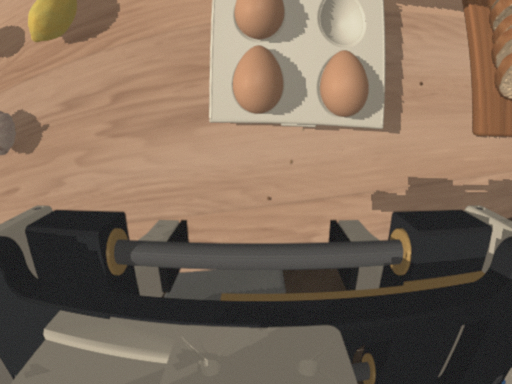

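Egg_1 is home at (258,80), point towards the hinge, and its fitted pose matches the hollow. The back-right hollow at (342,18) is still empty. Next I look at egg_2.

Converted, -0.33 m / 0.8 = -0.4125, -0.07 m / 0.8 = -0.0875.

```bash
python3 drive.py '[0.0125,-0.0625,-0.025,0,0.088,0.025,-0.1375,-0.05,0,0.088,0.0438,-0.2125,-0.0688,0,0.088,0.0563,-0.2875,-0.0875,0,0.088,0.075,-0.3563,-0.0875,0,0.088,0.0843,-0.4125,-0.0875,0,0.088,0.0843,-0.4125,-0.0875,0,0.088,0.0843,-0.4125,-0.0875,0,0.088]'
python3 - <<'E'
from f import *
s,W,o=wshot("w8"); np.savez("pics/w8.npz",W=W); print(o["tool_pos"],o["orientation"],o["force"])
c=(.599,.241); P=near(W,c,.05,.014); print(fitegg(P)); 
for y in(65,245): print(fit3(P,c,y,.023))
A=W.reshape(-1,3); m=(A[:,2]>.02)&(A[:,2]<.2)&(abs(A[:,0]-.6)<.16)&(abs(A[:,1]-.24)<.16)&(np.hypot(A[:,0]-.6,A[:,1]-.24)>.055)&(np.hypot(A[:,0]-o["tool_pos"][0],A[:,1]-o["tool_pos"][1])>.1)
B=np.unique((A[m]/.03).round().astype(int)*3,axis=0); 
for x in np.unique(B[:,0]): print(x,[(int(b[1]),int(b[2])) for b in B if b[0]==x and b[2]==B[(B[:,0]==x)&(B[:,1]==b[1])][:,2].max()])
E
```

```text
clock: 10.38
tool_pos: [0.4642, 0.2154, 0.2478]
orientation: [179.9, 0.1, -7.5]
force: [-0.2, -1.1, -0.9]
opening: 0.0876
gripper_force: 0.0
[0.46422821 0.21543489 0.2478149 ] [ 1.79925195e+02  5.41043063e-02 -7.52643114e+00] [-0.22307521 -1.10075413 -0.89179933]
[(np.float64(0.9407798180370942), np.float64(0.5992), np.float64(0.237), np.float64(0.022), np.float64(55.3)), (np.float64(1.3308975065577178), np.float64(0.6029), np.float64(0.2424), np.float64(0.0221), np.float64(236.2))]
(1468, np.float64(0.64), array([0.6006, 0.2391, 0.0225]), array([52.2, 24.4]))
(1468, np.float64(0.94), array([0.6055, 0.246 , 0.0195]), array([227.3,  37.7]))
45 [(39, 3)]
54 [(9, 3), (12, 3)]
57 [(9, 6), (12, 6), (15, 3), (36, 3), (39, 6)]
60 [(9, 6), (12, 6), (39, 6)]
63 [(39, 6)]
66 [(36, 3), (39, 3)]
69 [(33, 3), (36, 3), (39, 3)]
72 [(33, 3), (36, 3), (39, 3)]
```

View pics/w8.png

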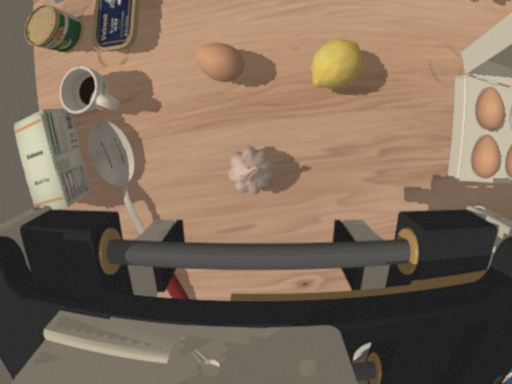

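Egg_2 is at (220,62) with its point to the left, which is +y. It is seen obliquely and the yaw is uncertain, so I move the camera right over it.

Converted, 0.062 m / 0.8 = 0.0775, 0.04 m / 0.8 = 0.05.

```bash
python3 drive.py '[0.0375,-0.02,0.025,0,0.088,0.0775,-0.0413,0.05,0,0.088,0.0775,-0.0413,0.05,0,0.088]'
python3 - <<'E'
from f import *
s,W,o=wshot("w9"); print(o["tool_pos"],o["orientation"])
c=(.599,.241); P=near(W,c,.05,.008); print(fitegg(P))
for y in(65,245): print(fit3(P,c,y,.023))
hsv=cv2.cvtColor(np.ascontiguousarray(s["frame"]),cv2.COLOR_RGB2HSV)
m=((np.hypot(W[...,0]-c[0],W[...,1]-c[1])<.06)&(W[...,2]>.008)&(W[...,2]<.07)).astype(np.uint8)
xy=W[m>0][:,:2]; e=cv2.fitEllipse(cv2.convexHull((xy*1e4).astype(np.float32))); print(e)
E
```

```text
clock: 10.8
tool_pos: [0.5307, 0.2389, 0.2064]
orientation: [179.9, 0.1, -7.7]
force: [-0.6, -1.4, -0.1]
opening: 0.0875
gripper_force: 0.0
[0.53073326 0.23889777 0.2064124 ] [ 1.79857835e+02  1.21136219e-01 -7.65907899e+00]
[(np.float64(0.89993444105), np.float64(0.5989), np.float64(0.2366), np.float64(0.0221), np.float64(55.8)), (np.float64(1.2602173063709552), np.float64(0.6026), np.float64(0.2421), np.float64(0.0222), np.float64(236.1))]
(1950, np.float64(0.59), array([0.6007, 0.2393, 0.0226]), array([52.2, 26.3]))
(1950, np.float64(0.84), array([0.6056, 0.2464, 0.0192]), array([227.1,  42.1]))
((6026.978515625, 2419.421142578125), (449.17669677734375, 625.7024536132812), 143.541015625)
```

Converted, 0.08 m / 0.8 = 0.1, 0.07 m / 0.8 = 0.0875, 84.8 degrees / 120 = 0.7067.

```bash
python3 drive.py '[0.025,-0.0038,0.0125,0.0883,0.088,0.05,-0.0075,0.025,0.1767,0.088,0.075,-0.0091,0.05,0.265,0.088,0.0851,-0.0091,0.0625,0.3533,0.088,0.0851,-0.0091,0.075,0.4417,0.088,0.0851,-0.0091,0.0875,0.53,0.088,0.0851,-0.0091,0.1,0.6183,0.088,0.0851,-0.0091,0.1,0.7067,0.088]' && python3 drive.py '[0,0,0,0.0883,0.088,0,0,0,0.1767,0.088,0,0,0,0.265,0.088,0,0,0,0.27,0.088,0,0,0,0.27,0.088]'
```

```text
clock: 11.85
tool_pos: [0.5975, 0.2373, 0.1292]
orientation: [180.0, 0.0, -92.7]
force: [-0.1, -0.2, -0.0]
opening: 0.0879
gripper_force: 0.0
clock: 12.48
tool_pos: [0.5982, 0.2381, 0.1295]
orientation: [-180.0, 0.1, -124.5]
force: [0.0, 0.2, 0.1]
opening: 0.0877
gripper_force: 0.0
```

```bash
python3 drive.py '[0,-0.0013,0.05,0,0.088,0,-0.0018,0.0875,0,0.088,0,-0.0018,0.1094,0,0.088,0,-0.0018,0.1094,0,0.088,0,-0.0018,0.1094,0,0.088]' && python3 drive.py '[0,0,0,0,0.04,0,0,0,0,0.04,0,0,0,0,0.04,0,0,0,0,0.04,0,0,0,0,0.04,0,0,0,0,0.04]'
```

```text
clock: 13.1
tool_pos: [0.6002, 0.238, 0.0422]
orientation: [-180.0, 0.1, -124.7]
force: [-0.1, 0.2, 0.1]
opening: 0.0876
gripper_force: 0.0
clock: 13.85
tool_pos: [0.5995, 0.2375, 0.0411]
orientation: [180.0, -0.0, -124.7]
force: [-0.1, -0.3, 0.3]
opening: 0.0448
gripper_force: 30.0
```

Converted, 0.27 m / 0.8 = 0.3375, -0.17 m / 0.8 = -0.2125, 50 degrees / 120 = 0.4167.

```bash
python3 drive.py '[0,0,-0.025,0,0.04,0,0,-0.0875,0,0.04,0,0,-0.15,0,0.04,0.0625,0.0038,-0.1875,0.0833,0.04,0.1313,0.0075,-0.2125,0.1667,0.04,0.2,0.0113,-0.2125,0.25,0.04,0.2688,0.015,-0.2125,0.3333,0.04,0.3375,0.0188,-0.2125,0.4167,0.04]' && python3 drive.py '[0,0,0,0,0.04]'
```

```text
clock: 14.85
tool_pos: [0.4319, 0.0229, 0.2111]
orientation: [180.0, 0.0, -175.1]
force: [0.5, -0.9, -0.4]
opening: 0.0444
gripper_force: 30.0
clock: 14.98
tool_pos: [0.4307, 0.0219, 0.2113]
orientation: [180.0, 0.0, -175.0]
force: [0.9, 0.5, -0.5]
opening: 0.0447
gripper_force: 30.0
```

Converted, -0.2194 m / 0.8 = -0.2743, 0.039 m / 0.8 = 0.0488, 13.7 degrees / 120 = 0.1142.

```bash
python3 drive.py '[0.0125,-0.0688,0,0.05,0.04,0.025,-0.1375,0,0.1,0.04,0.0375,-0.2063,0,0.1142,0.04,0.0488,-0.2743,0,0.1142,0.04,0.0488,-0.2743,0,0.1142,0.04,0.0488,-0.2743,0,0.1142,0.04]'
python3 - <<'E'
from f import *
s,W,o=wshot("w10"); print(o["tool_pos"],o["orientation"],o["joint_pos"].round(1)); print(held(s,W,o))
for q in((170,259),(200,259),(220,259)): print(s["frame"][q],W[q])
E
```

```text
clock: 15.72
tool_pos: [0.4147, -0.198, 0.2108]
orientation: [180.0, -0.0, 171.5]
force: [0.5, 0.7, -0.7]
opening: 0.0448
gripper_force: 30.0
[ 0.41466698 -0.19800002  0.2108442 ] [ 1.79995806e+02 -2.14068917e-02  1.71508910e+02] [ -0.9   1.8 -28.8  -0.  -59.4 -97.6]
[(1, 1608, np.float64(0.5693935701929191), array([-0.0101, -0.0009,  0.0105]), array([ -2.3, -23.5])), (-1, 1608, np.float64(0.4589096332580626), array([-0.0021, -0.001 ,  0.0205]), array([-4.1, 31.4]))]
[148 140 124] [ 0.40603908 -0.19737026  0.03000202]
[119  90  71] [ 0.39093447 -0.19553199  0.19317176]
[130  97  76] [ 0.39667865 -0.19642585  0.2078123 ]
```

View pics/w10.png

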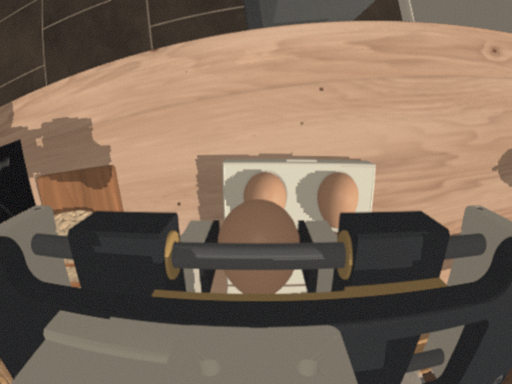

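The picture shows egg_2 held at (259,240), blunt end towards the camera and point towards the hinge. Its pitch is poorly determined here, so I check it with the side and scene depth.

```bash
cat > g.py <<'E'
from f import *
from plant import ctrl, optics, job
o=ctrl.get_obs(); c=o["tool_pos"]-[0,0,.02]
for n in("side","scene"):
    s=optics.snapshot(n); W=cloud(s); hsv=cv2.cvtColor(np.ascontiguousarray(s["frame"]),cv2.COLOR_RGB2HSV).astype(int)
    d=W-c; near_=(np.abs(d[...,0])<.045)&(np.abs(d[...,1])<.035)&(np.abs(d[...,2])<.032)
    m=near_&(hsv[...,1]>95)&(hsv[...,2]>40)
    k,l,st,_=cv2.connectedComponentsWithStats(m.astype(np.uint8)); 
    for p in (m,):
        P=W[p]; x0=np.array([*c,0.])
        yaw=np.radians(-8.6)
        def res(q):
            e=(P-q[:3])@Rot.from_euler("zy",[yaw,q[3]]).as_matrix(); t=e[:,0]
            a=np.where(t>0,.037,.027); r=np.sqrt((t/a)**2+(e[:,1]/.023)**2+(e[:,2]/.023)**2)
            return (r-1)*np.linalg.norm(e,axis=1)/np.maximum(r,.3)
        for p0 in(0,.5,-.5):
            r=least_squares(res,[*c,p0],loss="soft_l1",f_scale=.001); print(n,len(P),round(np.median(abs(r.fun))*1e3,2),(r.x[:3]-o["tool_pos"]).round(4),"pitch(+ = tip down)",np.degrees(r.x[3]).round(1))
    v,u=np.where(m); im=s["frame"][v.min()-20:v.max()+20,u.min()-25:u.max()+25]; im=cv2.resize(im,None,fx=6,fy=6,interpolation=cv2.INTER_CUBIC)
    if n=="side": cv2.imwrite("pics/side11.png",im[:600,:800,::-1])
E
python3 g.py
```

```text
side 518 0.52 [ 0.0019 -0.0005 -0.0182] pitch(+ = tip down) 10.0
side 518 0.52 [ 0.0019 -0.0005 -0.0182] pitch(+ = tip down) 10.0
side 518 0.52 [ 0.0019 -0.0005 -0.0182] pitch(+ = tip down) 10.0
scene 226 0.63 [ 0.0016  0.0013 -0.0175] pitch(+ = tip down) 14.3
scene 226 0.63 [ 0.0016  0.0013 -0.0175] pitch(+ = tip down) 14.3
scene 226 0.63 [ 0.0016  0.0013 -0.0175] pitch(+ = tip down) 14.3
```

Units first: shifts go in shares of 0.8 m and turns go in shares of 120 degrees. So 0.136 m / 0.8 = 0.17, -0.0868 m / 0.8 = -0.1085.

```bash
python3 drive.py '[-0.0563,0.0038,0,0,0.04,-0.1085,0.007,0.0125,0,0.04,-0.1085,0.007,0.0625,0,0.04,-0.1085,0.007,0.1125,0,0.04,-0.1085,0.007,0.15,0,0.04,-0.1085,0.007,0.17,0,0.04,-0.1085,0.007,0.17,0,0.04]'
```

```text
clock: 16.75
tool_pos: [0.5011, -0.2043, 0.0745]
orientation: [-180.0, -0.1, 171.6]
force: [0.1, -0.4, 0.6]
opening: 0.0446
gripper_force: 30.0
```

Converted, 0.0135 m / 0.8 = 0.0169, 0.011 m / 0.8 = 0.0138.

```bash
python3 drive.py '[0,-0.001,0.0075,0,0.04,0,-0.001,0.0138,0,0.04,0,-0.001,0.0169,0,0.04,0,-0.001,0.0169,0,0.04]'
```

```text
clock: 17.25
tool_pos: [0.5011, -0.206, 0.0616]
orientation: [180.0, 0.0, 171.5]
force: [-0.3, 0.0, -0.8]
opening: 0.0447
gripper_force: 30.0
```

```bash
python3 drive.py '[0,0,0.0013,0,0.04,0,0,0.0025,0,0.04,0,0,0.0025,0,0.04]'
```

```text
clock: 17.62
tool_pos: [0.5008, -0.2059, 0.0597]
orientation: [-180.0, -0.0, 171.6]
force: [-2.7, 0.2, 4.4]
opening: 0.0447
gripper_force: 30.0
```

Contact, similar to the first egg. One more millimetre, then I release and lift.

Converted, 0.001 m / 0.8 = 0.0013.

```bash
python3 drive.py '[0,0,0.0013,0,0.04,0,0,0.0013,0,0.04]' && python3 drive.py '[0,0,0,0,0.048,0,0,0,0,0.052,0,0,0,0,0.058,0,0,0,0,0.058,0,0,-0.025,0,0.058,0,0,-0.075,0,0.058,0,0,-0.15,0,0.058,0,0,-0.1875,0,0.058]' && python3 drive.py '[0.0625,0,0,0,0.058,0.125,0,0,0,0.058,0.1875,0,0,0,0.058,0.1875,0,0,0,0.058]'
python3 - <<'E'
from f import *
from plant import ctrl, optics, job
print(ctrl.get_obs()["tool_pos"])
for n in("scene","side"):
    s=optics.snapshot(n); W=cloud(s); np.savez(f"pics/{n}12.npz",**s); cv2.imwrite(f"pics/{n}12.png",s["frame"][...,::-1])
    for c in((.514,-.126),(.433,-.195),(.4455,-.1165),(.5033,-.2061)):
        P=near(W,c,.036,.04); print(n,len(P),fit3(P,c,-9,.039)[1:] if len(P)>60 else 0)
    A=W.reshape(-1,3); m=(A[:,0]>.53)&(A[:,0]<.7)&(A[:,1]>-.29)&(A[:,1]<-.07)&(A[:,2]>.05)&(A[:,2]<.21)
    # in box coordinates
    y=np.radians(-8.6); B=(A[m]-[.4742,-.161,0])@Rot.from_euler("z",y).as_matrix()
    for z in np.arange(.06,.2,.02):
        q=B[abs(B[:,2]-z)<.005]; print(z.round(2),len(q),np.percentile(q,[5,50,95],axis=0)[:,:2].round(3).tolist() if len(q) else 0)
    print("top",np.percentile(B[:,2],[99,99.9]))
E
```

```text
clock: 17.88
tool_pos: [0.5006, -0.2059, 0.0587]
orientation: [-180.0, -0.1, 171.6]
force: [-3.1, 1.9, 5.6]
opening: 0.0446
gripper_force: 30.0
clock: 18.88
tool_pos: [0.5022, -0.2061, 0.212]
orientation: [-180.0, 0.2, 171.6]
force: [-0.3, -0.5, -0.3]
opening: 0.058
gripper_force: 0.0
clock: 19.38
tool_pos: [0.3497, -0.1835, 0.2088]
orientation: [180.0, 0.1, 171.5]
force: [1.0, -0.5, 1.5]
opening: 0.0584
gripper_force: 0.0
[ 0.34974185 -0.18354451  0.20883144]
scene 0 0
scene 432 (np.float64(1.01), array([ 0.4331, -0.1925,  0.0395]), array([-4.4,  7. ]))
scene 30 0
scene 389 (np.float64(1.08), array([ 0.5016, -0.2034,  0.0395]), array([-5. ,  5.6]))
0.06 286 [[0.094, -0.083], [0.124, 0.008], [0.127, 0.087]]
0.08 288 [[0.102, -0.083], [0.131, 0.006], [0.134, 0.087]]
0.1 309 [[0.109, -0.083], [0.137, 0.002], [0.14, 0.087]]
0.12 320 [[0.114, -0.083], [0.144, 0.002], [0.147, 0.087]]
0.14 325 [[0.121, -0.083], [0.15, 0.004], [0.153, 0.087]]
0.16 87 [[0.122, -0.084], [0.138, -0.082], [0.161, 0.087]]
0.18 128 [[0.126, -0.071], [0.129, 0.0], [0.132, 0.054]]
0.2 0 0
top [0.18381856 0.18722869]
side 436 (np.float64(1.43), array([ 0.5151, -0.1266,  0.0381]), array([-4.6,  4. ]))
side 566 (np.float64(0.84), array([ 0.4346, -0.1953,  0.0383]), array([-5.5,  7.3]))
side 430 (np.float64(0.95), array([ 0.4464, -0.1164,  0.0381]), array([-3.4,  8. ]))
side 567 (np.float64(1.11), array([ 0.5032, -0.2061,  0.0382]), array([-5.6,  5.5]))
0.06 290 [[0.091, -0.087], [0.115, 0.02], [0.128, 0.085]]
0.08 286 [[0.101, -0.087], [0.122, 0.016], [0.135, 0.084]]
0.1 296 [[0.107, -0.087], [0.128, 0.013], [0.141, 0.085]]
0.12 300 [[0.114, -0.087], [0.135, 0.02], [0.148, 0.085]]
0.14 224 [[0.12, -0.087], [0.135, -0.085], [0.153, 0.085]]
0.16 248 [[0.126, -0.087], [0.147, -0.085], [0.162, 0.084]]
0.18 56 [[0.131, -0.02], [0.132, -0.007], [0.134, 0.017]]
0.2 0 0
top [0.18133963 0.18574896]
```

All four eggs are home, with egg_2 at (0.503, -0.206, 0.038). Before reaching behind the lid, I check what stands there.

Run:
```python
from h import *
for n in("scene","side"):
    A=cloud(np.load(f"pics/{n}12.npz")).reshape(-1,3); B=(A-[.4747,-.161,0])@Rot.from_euler("z",np.radians(-8.6)).as_matrix()
    m=(B[:,0]>.165)&(B[:,0]<.42)&(abs(B[:,1])<.2)&(B[:,2]>.03)
    q=B[m]; k=(q[:,:2]/.02).round().astype(int)
    for x in np.unique(k[:,0]): print(n,x*2,[(int(y*2),int(100*q[(k==[x,y]).all(1),2].max())) for y in np.unique(k[k[:,0]==x,1])])
```

```text
scene 26 [(8, 50), (10, 49), (12, 49), (14, 49), (18, 19), (20, 20)]
scene 28 [(6, 49), (8, 50), (18, 20), (20, 20)]
scene 30 [(-12, 9), (-10, 8), (-4, 4), (-2, 5), (0, 6), (2, 5), (8, 49), (18, 20), (20, 20)]
scene 32 [(-20, 25), (-18, 25), (-14, 9), (-12, 9), (-10, 9), (-8, 9), (-4, 5), (-2, 7), (0, 7), (2, 6), (8, 49)]
scene 34 [(-20, 25), (-18, 25), (-14, 9), (-12, 9), (-10, 9), (-8, 9), (-4, 5), (-2, 6), (0, 7), (2, 5), (8, 49), (12, 34), (14, 45), (16, 45), (18, 45), (20, 45)]
scene 36 [(-18, 25), (-14, 9), (-12, 9), (-10, 9), (-8, 9), (-2, 30), (0, 29), (2, 27), (4, 37), (6, 39), (8, 48), (10, 43), (12, 40), (14, 45), (16, 45), (18, 45), (20, 45)]
scene 38 [(-12, 9), (-10, 9), (-8, 42), (-6, 41), (-4, 39), (-2, 45), (0, 45), (2, 43), (4, 49), (6, 49), (8, 48), (10, 48), (12, 47), (14, 46), (16, 45), (18, 45), (20, 42)]
scene 40 [(-16, 18), (-14, 19), (-12, 19), (-10, 40), (-8, 42), (-6, 47), (-4, 50), (-2, 50), (0, 50), (2, 50), (4, 49), (6, 49), (8, 47)]
scene 42 [(-16, 23), (-14, 29), (-12, 33), (-10, 35), (-8, 42), (-6, 44)]
side 26 [(18, 19), (20, 19)]
side 28 [(18, 19), (20, 22)]
side 30 [(-12, 8), (-10, 8), (-4, 3), (-2, 5), (0, 5), (2, 5), (18, 19), (20, 19)]
side 32 [(-20, 15), (-14, 8), (-12, 8), (-10, 9), (-8, 8), (-4, 5), (-2, 6), (0, 6), (2, 5)]
side 34 [(-14, 9), (-12, 9), (-10, 9), (-8, 8), (-4, 5), (-2, 6), (0, 6), (14, 45), (16, 45), (18, 44), (20, 45)]
side 36 [(-14, 8), (-12, 9), (-10, 9), (-8, 8), (-4, 3), (-2, 5), (0, 5), (2, 34), (4, 36), (6, 36), (8, 44), (10, 43), (12, 39), (14, 45), (16, 44), (18, 44), (20, 44)]
side 38 [(-14, 8), (-12, 9), (-10, 8), (-4, 33), (-2, 36), (0, 42), (2, 42), (4, 40), (6, 44), (8, 44), (10, 44), (12, 44), (14, 45), (16, 45), (18, 45), (20, 41)]
side 40 [(-10, 10), (-8, 17), (-6, 19), (-4, 24), (-2, 29), (0, 35), (2, 36), (4, 44), (6, 44), (8, 43)]
```

Converted, -0.305 m / 0.8 = -0.3813, 0.041 m / 0.8 = 0.0513.

```bash
python3 drive.py '[0,0.025,-0.0363,0,0.058,-0.0625,0.0513,-0.0363,0,0.058,-0.1375,0.0513,-0.0363,0,0.058,-0.2125,0.0513,-0.0363,0,0.058,-0.2813,0.0513,-0.0363,0,0.058,-0.3438,0.0513,-0.0363,0,0.058,-0.3813,0.0513,-0.0363,0,0.058,-0.3813,0.0513,-0.0363,0,0.058]'
```

```text
clock: 20.48
tool_pos: [0.6628, -0.1884, 0.2347]
orientation: [-180.0, -0.2, 171.5]
force: [0.5, -0.3, -0.0]
opening: 0.0581
gripper_force: 0.0
```

Converted, 0.072 m / 0.8 = 0.09, 0.055 m / 0.8 = 0.0688.

```bash
python3 drive.py '[0,0,0.0375,0,0.058,0,0,0.0688,0,0.058,0,0,0.09,0,0.058,0,0,0.09,0,0.058]' && python3 drive.py '[0.0125,0,0,0,0.058,0.025,0,0,0,0.058,0.0375,0,0,0,0.058,0.05,0,0,0,0.058,0.0625,0,0,0,0.058]'
```

```text
clock: 20.98
tool_pos: [0.6598, -0.188, 0.1641]
orientation: [-180.0, -0.2, 171.6]
force: [-0.4, 0.4, 0.4]
opening: 0.0581
gripper_force: 0.0
clock: 21.6
tool_pos: [0.6102, -0.1806, 0.1658]
orientation: [180.0, 0.0, 171.6]
force: [1.7, 0.4, 2.1]
opening: 0.058
gripper_force: 1.0
```

Converted, 0.067 m / 0.8 = 0.0838, 0.003 m / 0.8 = 0.0038.

```bash
python3 drive.py '[0.0138,0,0,0,0.058,0.0275,0,0,0,0.058,0.0413,0,0,0,0.058,0.055,0,0,0,0.058,0.0688,0,0.0013,0,0.058,0.0838,0,0.0038,0,0.058,0.0838,0,0.0038,0,0.058]'
python3 - <<'E'
from h import *
from plant import ctrl, optics, job
o=ctrl.get_obs();print(o["tool_pos"],o["force"])
for n in("side",):
    A=cloud(optics.snapshot(n)).reshape(-1,3); B=(A-[.4747,-.161,0])@Rot.from_euler("z",np.radians(-8.6)).as_matrix()
    q=B[(abs(B[:,1]+.086)<.004)&(B[:,0]>-.1)&(B[:,0]<.18)&(B[:,2]>.032)&(B[:,2]<.21)]
    for z in np.arange(.04,.2,.02):
        t=q[abs(q[:,2]-z)<.005,0]; print(z.round(2),len(t),np.percentile(t,[2,98]).round(3) if len(t) else 0)
E
```

```text
clock: 22.48
tool_pos: [0.543, -0.1707, 0.1621]
orientation: [180.0, -0.1, 171.6]
force: [0.4, 0.5, 0.2]
opening: 0.0581
gripper_force: 0.0
[ 0.54303214 -0.17066867  0.16209898] [0.41111751 0.48975161 0.16196831]
0.04 61 [0.075 0.099]
0.06 142 [0.065 0.107]
0.08 145 [0.053 0.094]
0.1 157 [0.04  0.082]
0.12 160 [0.028 0.069]
0.14 168 [0.015 0.057]
0.16 169 [0.005 0.045]
0.18 10 [0.027 0.034]
```

Converted, 0.0754 m / 0.8 = 0.0943, 0.0685 m / 0.8 = 0.0856.

```bash
python3 drive.py '[0.0175,0,0.0063,0,0.058,0.0325,0,0.0125,0,0.058,0.0488,0,0.0213,0,0.058,0.062,0,0.0313,0,0.058,0.0754,0,0.0438,0,0.058,0.0856,0,0.0568,0,0.058,0.0943,0,0.0706,0,0.058,0.0943,0,0.0706,0,0.058]'
python3 - <<'E'
from h import *
from plant import ctrl, optics, job
o=ctrl.get_obs();print(o["tool_pos"],o["force"])
A=cloud(optics.snapshot("side")).reshape(-1,3); B=(A-[.4747,-.161,0])@Rot.from_euler("z",np.radians(-8.6)).as_matrix()
q=B[(abs(B[:,1]+.086)<.005)&(B[:,0]>-.1)&(B[:,0]<.12)&(B[:,2]>.0)&(B[:,2]<.21)]
for x in np.arange(-.08,.1,.02):
    t=q[abs(q[:,0]-x)<.005,2]; print(x.round(2),len(t),np.percentile(t,[2,98]).round(3) if len(t) else 0)
E
```

```text
clock: 23.52
tool_pos: [0.4688, -0.1598, 0.1049]
orientation: [-180.0, -0.2, 171.6]
force: [-0.4, 0.0, -0.2]
opening: 0.0581
gripper_force: 0.0
[ 0.46876742 -0.15978031  0.10485138] [-0.40329107  0.04540249 -0.23279503]
-0.08 8 [0.    0.001]
-0.06 228 [0.004 0.083]
-0.04 328 [0.004 0.188]
-0.02 330 [0.003 0.189]
0.0 326 [0.004 0.188]
0.02 318 [0.003 0.188]
0.04 235 [0.001 0.072]
0.06 233 [0.001 0.07 ]
0.08 162 [0.    0.068]
```

Converted, 0.044 m / 0.8 = 0.055, -0.015 m / 0.8 = -0.0188.

```bash
python3 drive.py '[0.0125,0,-0.0188,0,0.058,0.055,0,-0.0188,0,0.058,0.055,0,-0.0063,0,0.058,0.055,0,0.0038,0,0.058,0.055,0,0.01,0,0.058,0.055,0,0.015,0,0.058,0.055,0,0.015,0,0.058]'
```

```text
clock: 24.45
tool_pos: [0.4268, -0.1534, 0.0936]
orientation: [-180.0, -0.0, 171.6]
force: [-0.1, 0.3, -0.1]
opening: 0.0579
gripper_force: 0.0
```

Converted, 0.002 m / 0.8 = 0.0025, 0.001 m / 0.8 = 0.0013.

```bash
python3 drive.py '[0,0,0.0013,0,0.058,0,0,0.0025,0,0.058,0,0,0.0025,0,0.058]'
```

```text
clock: 24.82
tool_pos: [0.4269, -0.1534, 0.0927]
orientation: [-180.0, 0.0, 171.6]
force: [-2.6, 1.9, 8.5]
opening: 0.0576
gripper_force: 3.7
```

Converted, 0.002 m / 0.8 = 0.0025, 0.001 m / 0.8 = 0.0013.

```bash
python3 drive.py '[0,0,0.0013,0,0.058,0,0,0.0025,0,0.058,0,0,0.0025,0,0.058]'
```

```text
clock: 25.2
tool_pos: [0.4269, -0.1535, 0.0923]
orientation: [-180.0, 0.1, 171.6]
force: [-9.6, 6.2, 29.9]
opening: 0.0578
gripper_force: 15.2
```

Converted, -0.15 m / 0.8 = -0.1875, -0.12 m / 0.8 = -0.15.

```bash
python3 drive.py '[0,0,-0.025,0,0.058,0,0,-0.075,0,0.058,0,0,-0.15,0,0.058,0.0625,0,-0.1875,0,0.058,0.125,0,-0.1875,0,0.058,0.125,0,-0.1875,0,0.058]'
python3 - <<'E'
from h import *
from plant import ctrl, optics, job
o=ctrl.get_obs();print(o["tool_pos"],o["force"])
for n in ("side","scene"):
    s=optics.snapshot(n); W=cloud(s); B=(W.reshape(-1,3)-[.4747,-.161,0])@Rot.from_euler("z",np.radians(-8.6)).as_matrix()
    for x in np.arange(-.07,.08,.02):
        t=B[(abs(B[:,0]-x)<.006)&(abs(B[:,1])<.075)&(B[:,2]>.03)&(B[:,2]<.11),2]; print(n,x.round(2),len(t),np.median(t).round(4) if len(t) else 0)
    for k,c in(("lemon",(.575,.085)),("garlic",(.46,.2))):
        W0=cloud(np.load(f"pics/{n}0.npz")); print(k,near(W0,c,.05,.01).mean(0).round(4),near(W,c,.05,.01).mean(0).round(4))
    if n=="side": im=cv2.resize(s["frame"][140:320,150:390],None,fx=3.3,fy=3.3,interpolation=cv2.INTER_CUBIC); cv2.imwrite("pics/fin.png",im[...,::-1])
E
```

```text
clock: 25.95
tool_pos: [0.3252, -0.1385, 0.2407]
orientation: [179.9, 0.2, 171.6]
force: [0.5, -1.1, -0.9]
opening: 0.058
gripper_force: 0.0
[ 0.32517997 -0.13849098  0.24073504] [ 0.5334636  -1.0610954  -0.93538278]
side -0.07 158 0.067
side -0.05 276 0.067
side -0.03 278 0.0683
side -0.01 277 0.0684
side 0.01 275 0.0683
side 0.03 275 0.0684
side 0.05 273 0.0675
side 0.07 273 0.0672
lemon [0.5789 0.0857 0.0356] [0.579  0.0856 0.0355]
garlic [0.4633 0.2078 0.0294] [0.4634 0.208  0.0294]
scene -0.07 684 0.0595
scene -0.05 303 0.0682
scene -0.03 294 0.0697
scene -0.01 289 0.0695
scene 0.01 274 0.0696
scene 0.03 264 0.0695
scene 0.05 257 0.0686
scene 0.07 252 0.0684
lemon [0.5725 0.0961 0.0404] [0.5949 0.0817 0.039 ]
garlic [0.4566 0.2155 0.0337] [0.4444 0.2177 0.0299]
```

View pics/fin.png

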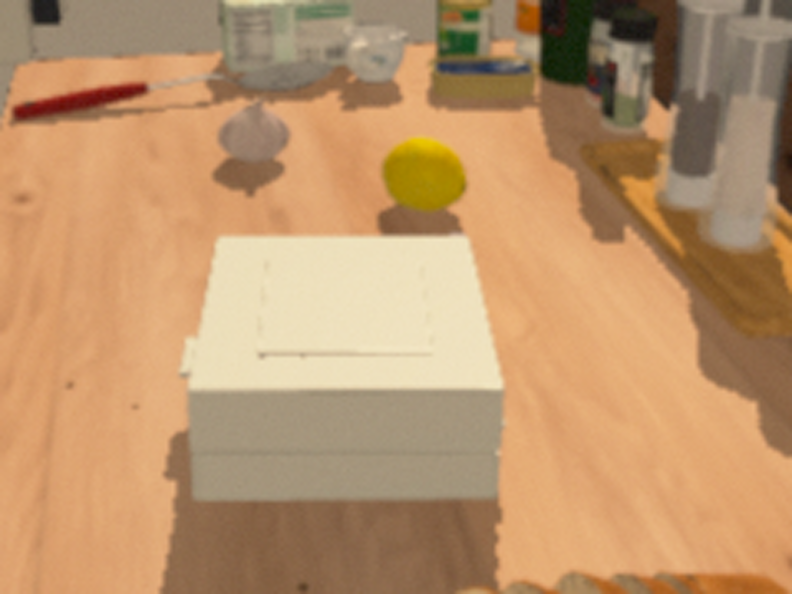

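The picture shows the lid flush on the box, with an even seam from (192,453) to (497,453). The lemon and garlic are unmoved in the side view; the scene camera's shifted values come from the arm blocking its view. The lid top is level at 67–68 mm, so it is shut.

```bash
python3 -c "
from plant import ctrl, optics, job
print(job.close_job())"
```

```text
the job is handed in; nothing more can be done
None
```

Both eggs are in their hollows with the pointed ends towards the hinge, the lid is pressed fully shut, the lemon and garlic are where they were, and the job was handed in at about 26 s of the 72 s allowed.

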